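Set up the drop-front packing flap

TASK

Set up the cabinet's fold-down packing flap: while the flap is still up, pull both orange-knobbed slide-out supports fully out, and then bring the flap down gently, without letting it drop, until it lies level on the two supports. Leave everything else on the bench and on the cabinet where it is.

Things in the scene. Friction and masses are not known exactly. Their poses are not given: they have to be found in the camera images.
- cabinet: Fixed upright cabinet, steel base, white upper part, 230 mm deep, 320 wide, 279 high; place and yaw vary, front roughly to the robot's right (world -y). Origin on the table under the middle of the flap's hinge line. Own -x is the way the front faces and the supports and flap come out; own +y is left for someone facing the front; z up. Front of the base at own x = 0.
- flap_hinge (a point): Middle of the flap's hinge line, 122 mm above the table; axes as the cabinet's (hinge along its own y).
- flap_handle (a point): Middle of the flap's dark round bar handle (10 mm thick, 110 mm long, parallel to the hinge), a U standing past the flap's free edge in the flap's plane. 195 mm from the hinge line, 45 mm past the free edge, so a finger fits between bar and flap. Bar 122 mm above the table with the flap level, about 314 mm with it shut, own x then +33 mm of the cabinet.
- flap (a joint): Angle of the white red-edged flap (262 mm wide, 150 from hinge to free edge, 14 thick, about 0.5 kg), rad: 0 = shut, leaning back 0.17 from upright; grows as it comes forward and down; 1.741 = level on the supports. Hinge friction about 0.1 N m: it stays put near upright, but farther forward it falls if let go, and past level (stop at 2.2) with no support out.
- support_left_knob (a point): Centre of the upright orange barrel knob (18 mm thick, 44 mm high, centre 81 mm above the table, top at 103 mm) on the front end of the left-hand support, on a short steel stem. With the support home it stands 55 mm in front of the cabinet's front, at own y = +85 mm of the cabinet; it can be pinched from above.
- support_right_knob (a point): The same knob on the right-hand support, at own y = -85 mm of the cabinet.
- support_left (a joint): How far the left-hand wooden slide-out support bar (24 mm wide, top 115 mm above the table, level with the underside of the lowered flap) is drawn out, m: 0 = home, 0.13 = fully out at its stop. It slides straight along the cabinet's -x with about 2 to 3 N of friction and stays where it is left.
- support_right (a joint): The same for the right-hand support.
- tape_roll_mid (a point): Yellow ring-shaped roll of tape lying flat, 84 mm across, 30 mm high, under where the flap comes down; bystander. Point at its centre, half-way up.
- clip_box_mid (a point): Low blue box, 60x45x35 mm, on the table beside the right-hand support; bystander. Point at its centre, half-way up.
- spice_jar_mid (a point): Amber jar with red lid, 66 mm across, 90 mm high; bystander. Point at its centre, half-way up.
- steel_bowl_mid (a point): Steel bowl, 170 mm across, 65 mm high; bystander. Point at its centre, half-way up.
- mug_mid (a point): Blue mug, 80 mm across, 85 mm high; bystander. Point at its centre, half-way up.
- tin_mid (a point): Tin can, 66 mm across, 70 mm high, standing on top of the cabinet; bystander. Point at its centre, half-way up.
- carton_small_mid (a point): Small cardboard box, 70x100x60 mm, on top of the cabinet; bystander. Point at its centre, half-way up.

How it is judged:
By the outcome, as a careful person would: the job done as asked, in the order asked, and still so for the second after the job is handed in, with the robot touching nothing.
It also fails if it takes over 61 s, if anything falls off the work surface, if the arm or the gripper's body presses on something with over 40 N, if the wrist force passes 120 N, or if a joint passes its speed limit or range.

ROBOT

A 7-joint arm with a two-finger parallel gripper is mounted at the origin on the work surface. World frame = base frame: x ahead of the robot, y to its left, z up, the work surface at z = 0. Lengths are in m, angles in rad, forces in N, time in s.
With the tool pointing down it reaches from about 0.4 to 0.875 m from the base axis. Payload 19.3 kg.
Tool frame: the origin (TCP) lies midway between the tips of the shut fingers; the grasp point (between the pads) lies 19 mm behind it; z points along the fingers, y is the line along which they close (so a half turn about z gives the same grasp; the last joint's range is limited). The gripper opens to 85 mm and grips with 20 to 120 N. Pads are 22 mm wide; open, the fingers measure 114 mm over their backs; the gripper's body (76 mm by 85 mm) begins 54 mm behind the grasp point. The pads swing forward as they close: fully open they stand 13 mm farther back than shut.
Start: joints at [-1.285, 0.521, -0.036, 1.599, 0.021, 1.021, -0.113], TCP at [0.218, 0.586, 0.207] pointing down, gripper open.
Joint ranges: [-2.91, 2.91], [-0.3, 2.13], [-1.5, 1.42], [0.17, 2.43], [-1.26, 4.41], [0.16, 1.93], [-2.52, 2.52]. Speed limits (rad/s): [1.89, 1.89, 2.39, 2.39, 3.01, 3.01, 3.01].

INTERFACE

Orientations are given as [roll, pitch, yaw] about the fixed x, y, z axes, in that order (R = Rz(yaw) Ry(pitch) Rx(roll)).
In Python, from workcell import bot gives the robot as it stands.
- The arm moves only by the tool move_arm, never from a script. Its argument "moves" is a list that holds one entry, the list of rows, each a list of 7 numbers: the opening, from 0 (shut) to 1 (fully open), then the shift along the tool's x, y, z in units of 1000 mm (1.0 is 1000 mm), then the turn, a rotation vector about the tool's x, y, z in units of 2 pi rad (1.0 is 2 pi rad). A call has 1 to 5 rows; each row is the pose to reach, as a shift and turn from the pose commanded when the call began, along the tool's axes at that moment, turning the shorter way round; what a row does not reach only later rows make up. A row lasts 1/10 s, in which the tool goes at most 50 mm and 8.59 degrees, less where a joint would pass 70% of its speed; a pose out of reach is approached as far as the arm can. A call with a number of a shift or a turn outside -1 to 1 is refused whole. A call with a gripper value outside its range is refused whole. The fingers move at their own pace and stop on an object; "force" is the grip in N (left out, the last holds). Time passes only in rows, so rows that repeat a pose let the fingers close. It gives the time, the measured TCP pose, the force, the opening and the grip force at its end, in the units of the state.
- bot.observe(): the state, without advancing time (a new reading comes with each control period).
- bot.grab_frame(name): name is "side" or "top"; returns the picture (400x640x3 uint8, red, green, blue); there is no depth.
- bot.camera_params(name): a dict with "vertical_fov" (degrees; the focal length in pixels is half the picture's height over the tangent of half this angle, whatever the lens; pixels are square), "cx", "cy" (the principal point, pixels), "R" (3x3) and "t" (3): a world point X has camera coordinates R X + t. Camera axes: x right, y down, z forward; pixel columns grow to the right and rows downward; lengths in m; the calibration is good to about 2 mm. A picture is of the moment at which its call begins. camera_params takes no time and is no camera call.
- bot.job_done(): hands the job in; it is judged then, once.
The state is a dict: "clock": time; "qpos": joint angles; "qd": joint speeds; "joint_efforts": joint torques, N m; "position": TCP position; "tool_rot": TCP orientation; "force": force on the tool from outside, world axes, zero at the start; "moment": the same for the moment, N m; "grip_width": finger opening in m; "finger_force": force on a finger pad.
Only numpy, scipy, OpenCV 4.12 (cv2) and the standard library are available. Lean on these libraries where they do the work, as an engineer would, in place of code of your own. Each camera call takes 0.05 s, during which the arm holds its last target. There are 200 camera calls.

## Working session

There is one attempt and no reset: what is moved stays moved. The work goes in short steps, Python scripts to look and compute and a tool call to move; the robot and the scene stay as the last step left them, time stands still between calls to the robot, and variables do not carry over. Pictures are saved under pics/ and viewed, at most 10 in all, crops included, and the job is handed in when it is done.

Besides the shell and the picture viewer there is one more tool, called after "Request:" as name(argument=value, ...), one argument or row to a line, values as JSON. move_arm: Moves the arm, as the interface text tells. Shifts and turns lie within -1 to 1; 1 stands for 1000 mm of shift or 2 pi rad of turn. Its arguments: {"type":"object","properties":{"moves":{"type":"array"},"force":{"type":"number"}},"required":["moves"]}

```bash
mkdir -p pics
python3 - <<'E'
from workcell import bot
import cv2
s=bot.observe();print({k:s[k] for k in('clock','position','tool_rot','force','grip_width')})
for n in('side','top'):
    cv2.imwrite(f'pics/{n}0.png',bot.grab_frame(n)[:,:,::-1]);p=bot.camera_params(n);print(n,p)
E
```

```text
{'clock': 0.0, 'position': array([0.21763274, 0.5855036 , 0.20622832]), 'tool_rot': array([-3.14046426e+00,  6.81327684e-05,  2.78572548e+00]), 'force': array([-0.10441621,  0.89590391,  0.44103859]), 'grip_width': 0.08540988791602838}
side {'vertical_fov': 44.052437025374935, 'cx': 315.19738656390433, 'cy': 195.2656965911719, 'R': array([[ 1.76580373e-02, -9.99844071e-01,  1.67767580e-04],
       [-8.75855107e-01, -1.55492250e-02, -4.82323599e-01],
       [ 4.82250999e-01,  8.36994801e-03, -8.75993104e-01]]), 't': array([-0.13578182,  0.62311736,  1.48586628])}
top {'vertical_fov': 51.22211651038771, 'cx': 316.19857222135073, 'cy': 207.2221709058787, 'R': array([[ 0.00492165, -0.99996693,  0.00647371],
       [-0.99026234, -0.00577437, -0.13909408],
       [ 0.13912686, -0.00572609, -0.99025801]]), 't': array([-0.15663445,  0.62565092,  1.25115648])}
```

View pics/side0.png

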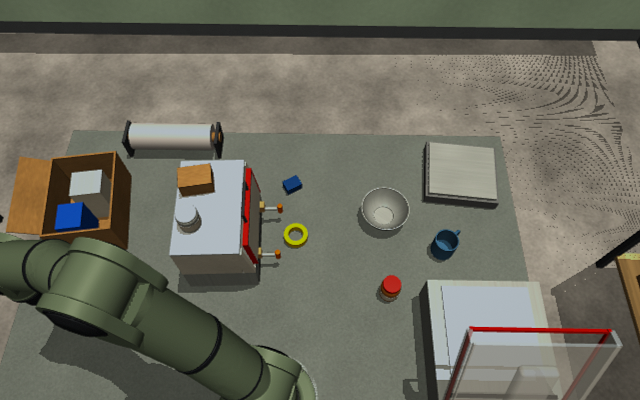

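View pics/top0.png

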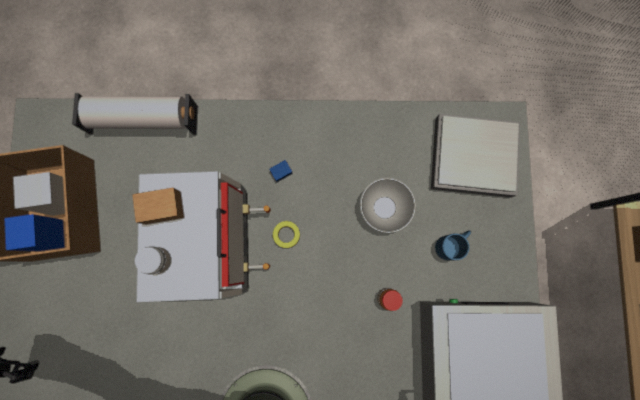

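Side view: cabinet in the middle-left, front facing image right, with orange knobs at about (280,209) and (278,254). In the top view they are at about (267,210) and (267,267). The handle bar is the dark strip near (220,232) in the top view, and the blue box is beside the upper (right-hand) knob.

```bash
cat > h.py <<'E'
import numpy as np, cv2
from workcell import bot
def ray(n,uv):
    p=bot.camera_params(n);f=200/np.tan(np.radians(p['vertical_fov'])/2)
    R=np.array(p['R']);t=np.array(p['t']);return f,np.array([p['cx'],p['cy']]),R,t
def proj(n,X):
    f,c,R,t=ray(n,0);q=np.atleast_2d(X)@R.T+t;return c+f*q[:,:2]/q[:,2:]
def tri(a,b):
    A=[]
    for n,uv in(('side',a),('top',b)):
        f,c,R,t=ray(n,0);m=(np.array(uv)-c)/f
        for i in(0,1):A.append(np.r_[R[i]-m[i]*R[2],t[i]-m[i]*t[2]])
    A=np.array(A);return np.linalg.lstsq(A[:,:3],-A[:,3],rcond=None)[0]
def blobs(im,roi):
    x0,y0,x1,y1=roi;h=cv2.cvtColor(im,cv2.COLOR_RGB2HSV)[y0:y1,x0:x1].astype(int)
    m=((h[...,0]>=7)&(h[...,0]<=18)&(h[...,1]>150)&(h[...,2]>90)).astype('u1')
    k,_,s,c=cv2.connectedComponentsWithStats(m);return [(s[i,4],(c[i]+[x0,y0]).round(2).tolist()) for i in range(1,k) if s[i,4]>6]
E
python3 - <<'E'
from h import *
s=cv2.imread('pics/side0.png')[:,:,::-1].copy();t=cv2.imread('pics/top0.png')[:,:,::-1].copy()
print(blobs(s,(255,190,300,275)));print(blobs(t,(240,195,285,280)))
a=cv2.resize(s[150:285,160:310],None,fx=4,fy=4,interpolation=cv2.INTER_CUBIC)[:,:,::-1]
b=cv2.resize(t[160:310,130:280],None,fx=4,fy=4,interpolation=cv2.INTER_CUBIC)[:,:,::-1]
cv2.imwrite('pics/a.png',a);cv2.imwrite('pics/b.png',b)
E
```

```text
[(np.int32(18), [279.22, 205.5]), (np.int32(22), [277.09, 251.91])]
[(np.int32(22), [266.23, 208.5]), (np.int32(21), [265.86, 266.0])]
```

View pics/a.png

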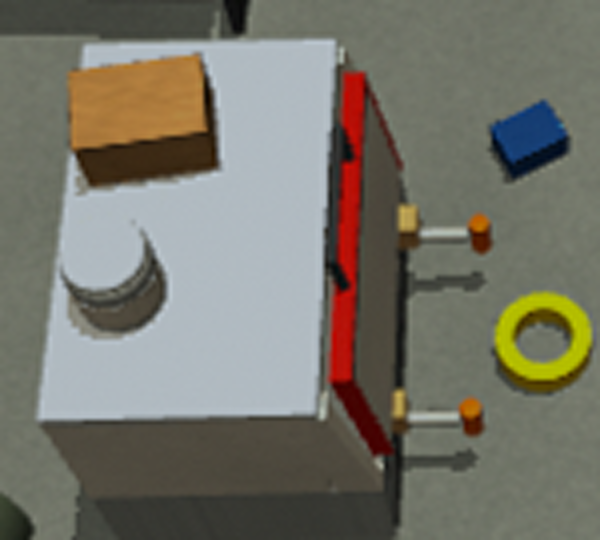

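View pics/b.png

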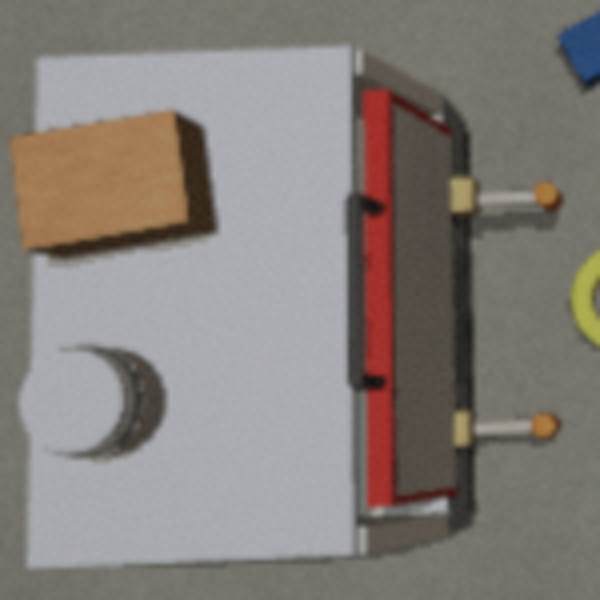

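Crops: knob barrels at crop (480,232) and (471,415) in the side view, knob tops at (547,195) and (544,425) in the top view. The bar runs (342,125)–(330,265) in the side view and (355,200)–(356,385) in the top view. Tin and carton stand well behind the bar.

Run:
```python
from h import *
R=tri((160+480/4,150+222/4),(130+548/4,160+194/4));L=tri((160+471/4,150+406/4),(130+545/4,160+425/4))
hr=tri((245.5,181.3),(218.6,210));hl=tri((242.5,216.3),(219,256.2))
print('knobtopsR,L',R,L,'bar',hr,hl,(hr+hl)/2)
d=L-R;d[2]=0;print(np.linalg.norm(d));d/=np.linalg.norm(d)  # own y
ox=np.array([d[1],-d[0],0]);yaw=np.arctan2(ox[1],ox[0])
M=(L+R)/2; O=M+.055*ox;O[2]=0;print('yaw',yaw,'origin',O)
print('bar pred',O+.033*ox+[0,0,.314])
# check by projecting with knob centres etc
P=lambda x,y,z:O+x*ox+y*d+np.array([0,0,z])
Q=[P(-.055,-.085,.103),P(-.055,.085,.103),P(.033,-.055,.314),P(.033,.055,.314),P(-.185,0,.1)]
for n in('side','top'):print(n,proj(n,Q).round(1).tolist())
for q in Q:print(q.round(4))
```

```text
knobtopsR,L [ 0.61334578 -0.00615406  0.10542624] [ 0.4444791  -0.00760495  0.10548513] bar [0.57875294 0.08382213 0.32525117] [0.46828645 0.0833147  0.31143527] [0.5235197  0.08356842 0.31834322]
0.16887291389683154
yaw 1.579388052403303 origin [0.5284399  0.04811847 0.        ]
bar pred [0.52815638 0.08111725 0.314     ]
side [[280.5, 205.7], [278.2, 252.0], [246.6, 181.9], [243.8, 214.5], [318.3, 229.0]]
top [[266.6, 208.4], [265.8, 266.4], [220.8, 208.9], [219.6, 254.1], [310.6, 237.0]]
[ 0.6139 -0.0061  0.103 ]
[ 0.4439 -0.0076  0.103 ]
[0.5832 0.0816 0.314 ]
[0.4732 0.0806 0.314 ]
[ 0.53   -0.1369  0.1   ]
```

```bash
cat >> h.py <<'E'
from scipy.spatial.transform import Rotation as Ro
YC=1.5794; O=np.array([.5284,.0481,0])
def step(p,yaw,roll=np.pi,pitch=0.):
    s=bot.observe();R=Ro.from_euler('xyz',s['tool_rot']);T=Ro.from_euler('xyz',[roll,pitch,yaw])
    print('t',s['clock'],'pos',s['position'].round(4),'rot',s['tool_rot'].round(3),'F',s['force'].round(1),'w',round(s['grip_width'],4),'ff',s['finger_force'])
    print('shift',R.inv().apply(np.array(p)-s['position']).round(4),'turn',((R.inv()*T).as_rotvec()/2/np.pi).round(4))
E
python3 -c "
from h import *
step([.444,-.0075,.43],YC)"
```

```text
t 0.1 pos [0.2176 0.5855 0.2063] rot [-3.141  0.     2.786] F [ 0.1 -0.2  0.6] w 0.0852 ff 0.0
shift [-0.4188 -0.4773 -0.2232] turn [-1.00e-04  1.00e-04  1.92e-01]
```

Request:
move_arm(
  moves=[
    [[1,0,0,-0.05,0,0,0],[1,0,0,-0.1,0,0,0],[1,0,0,-0.15,0,0,0],[1,0,0,-0.2,0,0,0],[1,0,0,-0.24,0,0,0]],
  ],
)

```text
clock: 0.6
position: [0.2177, 0.5856, 0.4498]
tool_rot: [3.14, -0.0, 2.786]
force: [0.0, -0.3, -0.7]
grip_width: 0.0852
finger_force: 0.0
```

Request:
move_arm(
  moves=[
    [[1,-0.419,-0.477,0,0,0,0.192],[1,-0.419,-0.477,0,0,0,0.192],[1,-0.419,-0.477,0,0,0,0.192],[1,-0.419,-0.477,0,0,0,0.192],[1,-0.419,-0.477,0,0,0,0.192]],
  ],
)

```text
clock: 1.1
position: [0.3072, 0.3502, 0.4466]
tool_rot: [-3.141, -0.0, 2.03]
force: [1.6, -0.4, 0.3]
grip_width: 0.0855
finger_force: 0.0
```

```bash
python3 -c "
from h import *
step([.444,-.0075,.43],YC)"
```

```text
t 1.1 pos [0.3072 0.3502 0.4466] rot [-3.141 -0.     2.03 ] F [ 1.6 -0.4  0.3] w 0.0855 ff 0.0
shift [-0.3812 -0.0358  0.0166] turn [-0.0001 -0.      0.0716]
```

Request:
move_arm(
  moves=[
    [[1,-0.381,-0.036,0,0,0,0.072],[1,-0.381,-0.036,0,0,0,0.072],[1,-0.381,-0.036,0,0,0,0.072],[1,-0.381,-0.036,0,0,0,0.072],[1,-0.381,-0.036,0,0,0,0.072]],
  ],
)

```text
clock: 1.6
position: [0.3976, 0.1172, 0.4468]
tool_rot: [3.142, -0.0, 1.583]
force: [1.8, 0.7, -0.7]
grip_width: 0.0851
finger_force: 0.0
```

```bash
python3 -c "
from h import *
step([.444,-.0075,.16],YC)"
```

```text
t 1.6 pos [0.3976 0.1172 0.4468] rot [ 3.142 -0.     1.583] F [ 1.8  0.7 -0.7] w 0.0851 ff 0.0
shift [-0.1254  0.0448  0.2868] turn [ 0.     -0.0001  0.0006]
```

Request:
move_arm(
  moves=[
    [[1,-0.042,0.015,0,0,0,0.0006],[1,-0.084,0.03,0,0,0,0.0006],[1,-0.125,0.045,0,0,0,0.0006],[1,-0.125,0.045,0.04,0,0,0.0006],[1,-0.125,0.045,0.09,0,0,0.0006]],
  ],
)

```text
clock: 2.1
position: [0.4449, -0.0062, 0.3565]
tool_rot: [3.139, -0.001, 1.577]
force: [1.8, 2.9, -1.4]
grip_width: 0.0852
finger_force: 0.0
```

Request:
move_arm(
  moves=[
    [[0.6,0,0,0.05,0,0,0],[0.6,0,0,0.1,0,0,0],[0.6,0,0,0.15,0,0,0],[0.6,0,0,0.19,0,0,0],[0.6,0,0,0.19,0,0,0]],
  ],
)

```text
clock: 2.6
position: [0.4415, -0.0056, 0.1634]
tool_rot: [-3.134, 0.002, 1.579]
force: [-0.5, -0.3, 0.1]
grip_width: 0.0516
finger_force: 0.0
```

```bash
python3 -c "
from h import *
step([.444,-.0075,.07],YC)
ims=[]
for n in('side','top'):
    im=bot.grab_frame(n); u,v=proj(n,[.444,-.0075,.12])[0].astype(int)
    ims.append(cv2.resize(im[v-50:v+50,u-60:u+60],None,fx=3.3,fy=3.3,interpolation=cv2.INTER_CUBIC))
cv2.imwrite('pics/c.png',np.hstack(ims)[:,:,::-1])"
```

```text
t 2.6 pos [ 0.4415 -0.0056  0.1634] rot [-3.134e+00  2.000e-03  1.579e+00] F [-0.5 -0.3  0.1] w 0.0516 ff 0.0
shift [-0.0017  0.0032  0.0934] turn [-0.0011  0.0004 -0.    ]
```

View pics/c.png

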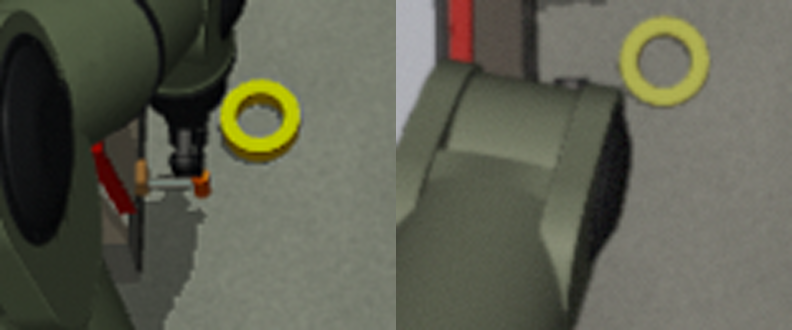

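The gripper sits over the left knob in the side view, and the arm hides it from the top camera. I'm descending and gripping.

Request:
move_arm(
  moves=[
    [[0.6,-0.001,0.002,0.04,-0.001,0,0],[0.6,-0.002,0.003,0.075,-0.001,0,0],[0.6,-0.002,0.003,0.093,-0.001,0,0],[0,-0.002,0.003,0.093,-0.001,0,0],[0,-0.002,0.003,0.093,-0.001,0,0]],
  ],
  force=40,
)

```text
clock: 3.2
position: [0.4484, -0.0069, 0.0757]
tool_rot: [3.133, -0.001, 1.58]
force: [-10.3, -0.4, 4.5]
grip_width: 0.0229
finger_force: 6.4
```

Request:
move_arm(
  moves=[
    [[0,0,0,0,0,0,0],[0,0,0,0,0,0,0],[0,0,0,0,0,0,0]],
  ],
)

```text
clock: 3.5
position: [0.4453, -0.0069, 0.0756]
tool_rot: [3.138, -0.002, 1.58]
force: [-18.4, -1.9, 15.3]
grip_width: 0.0142
finger_force: 38.9
```

Request:
move_arm(
  moves=[
    [[0,0,-0.001,-0.004,0,0,0],[0,-0.01,-0.002,-0.004,0,0,0],[0,-0.03,-0.002,-0.004,0,0,0],[0,-0.05,-0.002,-0.004,0,0,0],[0,-0.07,-0.002,-0.004,0,0,0]],
  ],
)

```text
clock: 4.0
position: [0.4469, -0.0785, 0.0793]
tool_rot: [3.132, 0.0, 1.58]
force: [0.3, 0.1, -0.5]
grip_width: -0.0003
finger_force: 0.0
```

Request:
move_arm(
  moves=[
    [[0,-0.02,0,0,0,0,0],[0,-0.04,0,0,0,0,0],[0,-0.055,0,0,0,0,0],[0,-0.063,0,0,0,0,0],[0,-0.063,0,0,0,0,0]],
  ],
)

```text
clock: 4.5
position: [0.4468, -0.1414, 0.0787]
tool_rot: [3.133, 0.001, 1.578]
force: [-0.6, 0.3, 0.1]
grip_width: -0.0002
finger_force: 0.0
```

The grip slipped off the knob, so I'm looking again.

```bash
python3 -c "
from h import *
print(bot.observe()['position'])
s=bot.grab_frame('side');t=bot.grab_frame('top')
print(blobs(s,(250,185,330,275)));print(blobs(t,(240,190,330,285)))
a=cv2.resize(s[180:280,240:340],None,fx=4,fy=4,interpolation=cv2.INTER_CUBIC);b=cv2.resize(t[190:290,235:335],None,fx=4,fy=4,interpolation=cv2.INTER_CUBIC)
cv2.imwrite('pics/d.png',np.hstack([a,b])[:,:,::-1])"
```

```text
[ 0.44683593 -0.14137398  0.07869303]
[]
[(np.int32(22), [266.23, 208.5]), (np.int32(21), [265.86, 266.0])]
```

View pics/d.png

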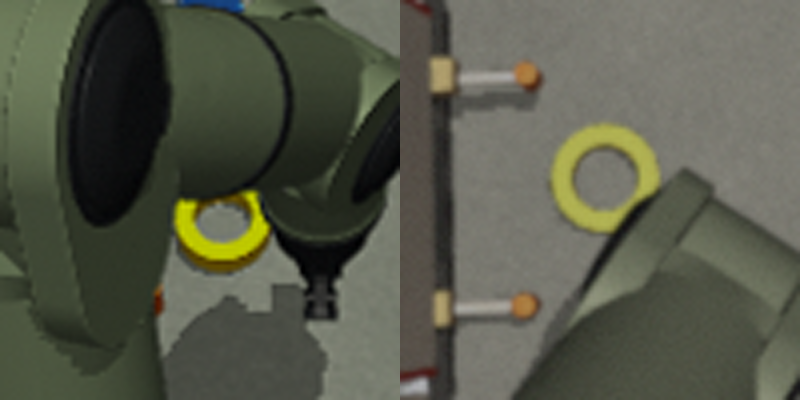

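```bash
python3 -c "
from h import *
for n in('side','top'):print(n,proj(n,[[.4468,-.1414,.0787],[.4468,-.1414,.0987],[.4439,-.0076,.103],[.4439,-.0076,.081],[.4439,-.0076,.059],[.445,0.045,.115],[.445,0.045,.10]]).round(1).tolist())
f,c,R,t=ray('top',0)
# tape roll etc. base front edge"
```

```text
side [[319.3, 254.7], [319.3, 252.4], [278.2, 252.0], [278.7, 254.6], [279.1, 257.1], [261.8, 250.0], [262.2, 251.8]]
top [[312.0, 265.6], [311.9, 265.6], [265.8, 266.4], [266.7, 266.4], [267.5, 266.4], [247.1, 265.9], [247.9, 265.9]]
```

The knob did not move. My last correction came from an unsettled reading, so the grip ended up 5 mm to the side and too high. I'm retrying from the present settled pose, lower down.

Request:
move_arm(
  moves=[
    [[0.7,0,-0.003,0.016,0,0,0],[0.7,0,-0.003,0.016,0,0,0],[0.7,0.01,-0.003,0.016,0,0,0],[0.7,0.04,-0.003,0.016,0,0,0],[0.7,0.07,-0.003,0.016,0,0,0]],
  ],
)

```text
clock: 5.1
position: [0.4429, -0.0687, 0.0623]
tool_rot: [3.135, -0.0, 1.579]
force: [1.0, 0.2, -0.5]
grip_width: 0.0599
finger_force: 0.0
```

Request:
move_arm(
  moves=[
    [[0.7,0.03,0,0,0,0,0],[0.7,0.055,0,0,0,0,0],[0.7,0.064,0,0,0,0,0],[0.7,0.064,0,0,0,0,0],[0.7,0.064,0,0,0,0,0]],
  ],
)

```text
clock: 5.6
position: [0.4423, -0.0066, 0.0621]
tool_rot: [3.135, 0.0, 1.58]
force: [-0.7, -0.5, -0.7]
grip_width: 0.0596
finger_force: 0.0
```

```bash
python3 -c "
from h import *
step([.444,-.0075,.063],YC)"
```

```text
t 5.6 pos [ 0.4423 -0.0066  0.0621] rot [3.135 0.    1.58 ] F [-0.7 -0.5 -0.7] w 0.0596 ff 0.0
shift [-0.0009  0.0017 -0.0009] turn [0.0011 0.     0.    ]
```

Request:
move_arm(
  moves=[
    [[0,-0.001,0.0015,0,0.001,0,0],[0,-0.001,0.0015,0,0.001,0,0],[0,-0.001,0.0015,0,0.001,0,0],[0,-0.001,0.0015,0,0.001,0,0],[0,-0.001,0.0015,0,0.001,0,0]],
  ],
  force=60,
)

```text
clock: 6.1
position: [0.4448, -0.0078, 0.0621]
tool_rot: [3.139, 0.0, 1.579]
force: [3.7, -2.6, 2.6]
grip_width: 0.0156
finger_force: 58.5
```

Request:
move_arm(
  moves=[
    [[0,-0.01,0,0,0,0,0],[0,-0.025,0,0,0,0,0],[0,-0.04,0,0,0,0,0],[0,-0.055,0,0,0,0,0],[0,-0.07,0,0,0,0,0]],
  ],
)

```text
clock: 6.6
position: [0.4477, -0.0776, 0.0623]
tool_rot: [3.136, 0.001, 1.58]
force: [21.7, 4.6, -12.1]
grip_width: 0.0157
finger_force: 58.7
```

Request:
move_arm(
  moves=[
    [[0,-0.015,0,0,0,0,0],[0,-0.03,0,0,0,0,0],[0,-0.045,0,0,0,0,0],[0,-0.057,0,0,0,0,0],[0,-0.062,0,0,0,0,0]],
  ],
)

```text
clock: 7.1
position: [0.4458, -0.1396, 0.0619]
tool_rot: [3.14, -0.0, 1.58]
force: [-1.1, -0.4, 0.3]
grip_width: 0.0
finger_force: 0.0
```

Request:
move_arm(
  moves=[
    [[0,-0.001,0,0,0,0,0],[0,-0.001,0,0,0,0,0]],
  ],
)

```text
clock: 7.3
position: [0.4444, -0.1403, 0.0617]
tool_rot: [-3.141, -0.0, 1.579]
force: [0.2, -0.1, -0.0]
grip_width: -0.0001
finger_force: 0.0
```

```bash
python3 -c "
from h import *
s=bot.grab_frame('side');t=bot.grab_frame('top')
print(blobs(s,(250,185,340,285)));print(blobs(t,(240,190,340,290)))
a=cv2.resize(s[180:280,240:340],None,fx=4,fy=4,interpolation=cv2.INTER_CUBIC);b=cv2.resize(t[190:290,235:335],None,fx=4,fy=4,interpolation=cv2.INTER_CUBIC)
cv2.imwrite('pics/e.png',np.hstack([a,b])[:,:,::-1])"
```

```text
[(np.int32(64), [290.8, 250.33]), (np.int32(20), [311.7, 250.95])]
[(np.int32(21), [266.19, 208.38])]
```

View pics/e.png

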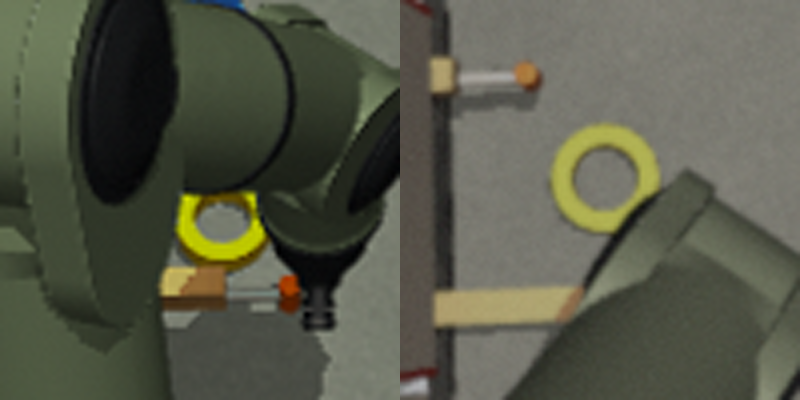

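The support is mostly out, with its knob at side px (312,253). The bar runs at a small angle to my estimate, so the yaw needs correcting.

```bash
cat >> h.py <<'E'
def atz(n,uv,z):
    f,c,R,t=ray(n,0);d=R.T@np.r_[(np.array(uv)-c)/f,1];o=-R.T@t;return o+d*(z-o[2])/d[2]
E
python3 -c "
from h import *
print('knobL now',atz('side',(312.3,253.2),.081),'home',atz('side',(277.75,253.75),.081),atz('top',(265.86,266),.103),'R home',atz('side',(280,208),.081),atz('top',(266.2,208.45),.103))
T=lambda u,v:(235+(u-400)/4,190+v/4)
# bar edges in top view, z=.115: top edge and bottom edge
print(atz('top',T(440,292),.115),atz('top',T(575,287),.115)); print(atz('top',T(440,327),.115),atz('top',T(556,320),.115))
t=cv2.imread('pics/top0.png');
print('cab back corners/top front corners', atz('top',(130+350/4,160+47/4),.279),atz('top',(130+357/4,160+555/4),.279),atz('top',(130+36/4,160+58/4),.279),atz('top',(130+27/4,160+567/4),.279))
step([.444,-.12,.062],YC)
"
```

```text
knobL now [ 0.45067102 -0.11826821  0.081     ] home [ 0.44670671 -0.00438856  0.081     ] [ 0.44508159 -0.00765405  0.103     ] R home [ 0.61652997 -0.00297785  0.081     ] [ 0.61369593 -0.00500167  0.103     ]
[0.45334188 0.0511297  0.115     ] [ 0.45739034 -0.04582753  0.115     ]
[0.42847091 0.05041749 0.115     ] [ 0.43383769 -0.03260704  0.115     ]
cab back corners/top front corners [0.68383877 0.10152511 0.279     ] [0.36501205 0.08518446 0.279     ] [0.67536921 0.30171414 0.279     ] [0.35691411 0.28688168 0.279     ]
t 7.4 pos [ 0.4445 -0.1399  0.0617] rot [-3.141 -0.     1.58 ] F [ 0.3 -0.5  0.4] w 0.0 ff 0.0
shift [ 0.0199 -0.0003 -0.0003] turn [-0.0001 -0.      0.    ]
```

Request:
move_arm(
  moves=[
    [[0.6,0,0.002,0,0,0,-0.0057],[0.6,0,0.0055,0,0,0,-0.0057],[0.6,0,0.0055,0,0,0,-0.0057],[0.6,0.01,0.0055,-0.001,0,0,-0.0057],[0.6,0.02,0.0055,-0.001,0,0,-0.0057]],
  ],
)

```text
clock: 7.9
position: [0.45, -0.1193, 0.0628]
tool_rot: [-3.141, -0.0, 1.615]
force: [0.0, -0.5, 0.3]
grip_width: 0.0513
finger_force: 0.0
```

Request:
move_arm(
  moves=[
    [[0.6,0,0,0,0,0,0],[0,0,0,0,0,0,0],[0,0,0,0,0,0,0],[0,0,0,0,0,0,0],[0,0,0,0,0,0,0]],
  ],
)

```text
clock: 8.4
position: [0.4499, -0.1203, 0.063]
tool_rot: [-3.141, -0.0, 1.615]
force: [-3.1, 1.3, 8.4]
grip_width: 0.0155
finger_force: 58.4
```

Request:
move_arm(
  moves=[
    [[0,-0.003,0,0,0,0,0],[0,-0.008,0,0,0,0,0],[0,-0.013,0,0,0,0,0],[0,-0.018,0,0,0,0,0],[0,-0.018,0,0,0,0,0]],
  ],
)

```text
clock: 8.9
position: [0.4506, -0.1367, 0.0626]
tool_rot: [-3.14, -0.002, 1.617]
force: [0.3, -1.4, -0.2]
grip_width: 0.001
finger_force: 0.0
```

```bash
python3 -c "
from h import *
print(bot.observe()['position'],bot.observe()['qpos'])
s=bot.grab_frame('side');t=bot.grab_frame('top')
print(blobs(s,(250,185,340,285)));print(blobs(t,(240,190,340,290)))
a=cv2.resize(s[220:280,280:340],None,fx=10,fy=10,interpolation=cv2.INTER_NEAREST)
cv2.imwrite('pics/f.png',a[:,:,::-1])"
```

```text
[ 0.45058305 -0.13668928  0.06260679] [-0.12350259  0.55510614  0.38937298  2.12717107 -0.40883595  0.5319732
  0.61604403]
[(np.int32(73), [289.81, 250.18]), (np.int32(22), [311.5, 251.0])]
[(np.int32(21), [266.29, 208.43])]
```

View pics/f.png

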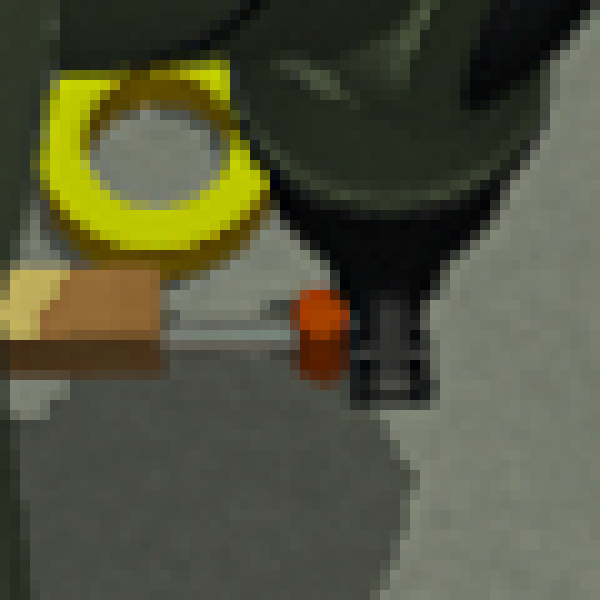

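The knob is unmoved at side px (312.3,253.7), and the finger centre is at 319.2, about 24 mm in front. The camera shows things about 4 mm too far out, so I gripped only the knob's front part. I'm regripping deeper.

Request:
move_arm(
  moves=[
    [[0.6,0,0,0,0,0,0],[0.6,0,0,0,0,0,0],[0.6,0,0,0,0,0,0],[0.6,0.012,0,0,0,0,0],[0.6,0.025,0,0,0,0,0]],
  ],
  force=80,
)

```text
clock: 9.5
position: [0.4497, -0.1123, 0.0627]
tool_rot: [-3.141, -0.0, 1.615]
force: [-0.1, 0.1, -1.0]
grip_width: 0.0516
finger_force: 0.0
```

Request:
move_arm(
  moves=[
    [[0.6,0,0,0,0,0,0],[0,0,0,0,0,0,0],[0,0,0,0,0,0,0],[0,0,0,0,0,0,0],[0,0,0,0,0,0,0]],
  ],
)

```text
clock: 10.0
position: [0.4496, -0.1132, 0.0631]
tool_rot: [-3.141, -0.0, 1.615]
force: [-3.9, 1.9, 11.5]
grip_width: 0.0148
finger_force: 78.0
```

Request:
move_arm(
  moves=[
    [[0,-0.003,0,0,0,0,0],[0,-0.006,0,0,0,0,0],[0,-0.009,0,0,0,0,0],[0,-0.012,0,0,0,0,0],[0,-0.012,0,0,0,0,0]],
  ],
)

```text
clock: 10.5
position: [0.4497, -0.1186, 0.0629]
tool_rot: [-3.138, -0.009, 1.62]
force: [-5.3, 49.8, 27.5]
grip_width: 0.0151
finger_force: 79.6
```

Request:
move_arm(
  moves=[
    [[0,0.004,0,0,0,0,0],[0,0.006,0,0,0,0,0],[0,0.006,0,0,0,0,0]],
  ],
)

```text
clock: 10.8
position: [0.4498, -0.1183, 0.063]
tool_rot: [-3.141, -0.001, 1.616]
force: [-4.2, 8.4, 13.3]
grip_width: 0.0148
finger_force: 78.2
```

```bash
python3 -c "
from h import *
s=bot.grab_frame('side');t=bot.grab_frame('top')
print(blobs(s,(250,185,340,285)))
step([0.45,-.113,.063],1.615)
a=cv2.resize(s[215:275,255:335],None,fx=6,fy=6,interpolation=cv2.INTER_NEAREST)
b=cv2.resize(t[190:290,235:305],None,fx=3.6,fy=3.6,interpolation=cv2.INTER_NEAREST)
cv2.imwrite('pics/g.png',np.hstack([a,b[:360]])[:,:,::-1])"
```

```text
[(np.int32(123), [287.67, 250.13])]
t 10.9 pos [ 0.4498 -0.1183  0.063 ] rot [-3.141e+00 -2.000e-03  1.616e+00] F [-4.1  8.7 13.3] w 0.0151 ff 78.27207684516907
shift [0.0053 0.0004 0.    ] turn [-0.0001 -0.0002  0.0001]
```

View pics/g.png

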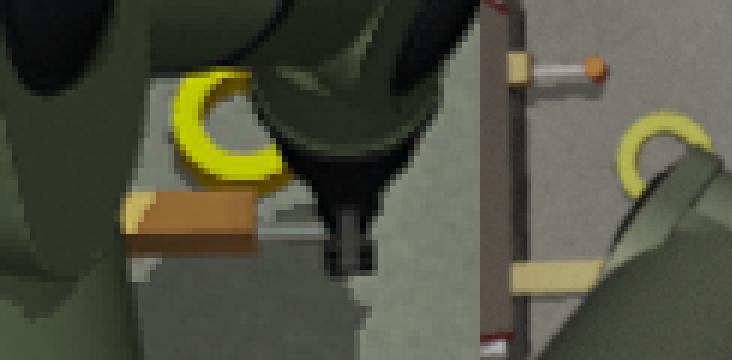

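Request:
move_arm(
  moves=[
    [[0.6,0,0,0,0,0,0],[0.6,0,0,0,0,0,0],[0.6,0,0,-0.03,0,0,0],[0.6,0,0,-0.07,0,0,0],[0.6,0,0,-0.08,0,0,0]],
  ],
)

```text
clock: 11.4
position: [0.4513, -0.1199, 0.1457]
tool_rot: [3.138, 0.001, 1.614]
force: [0.6, 0.3, -0.1]
grip_width: 0.051
finger_force: 0.0
```

Request:
move_arm(
  moves=[
    [[0.6,0.025,0.034,0,0,0,0],[0.6,0.05,0.07,0,0,0,0],[0.6,0.075,0.105,0,0,0,0],[0.6,0.1,0.14,0,0,0,0],[0.6,0.118,0.17,0,0,0,0]],
  ],
)

```text
clock: 11.9
position: [0.6161, 0.0084, 0.1422]
tool_rot: [-3.141, -0.0, 1.617]
force: [0.0, -0.5, 0.1]
grip_width: 0.051
finger_force: 0.0
```

Request:
move_arm(
  moves=[
    [[0.6,0,0,0,0,0,0],[0.6,0,0,0,0,0,0]],
  ],
)

```text
clock: 12.1
position: [0.6145, 0.0062, 0.142]
tool_rot: [-3.14, 0.001, 1.616]
force: [-0.9, -0.6, -0.1]
grip_width: 0.0516
finger_force: 0.0
```

```bash
python3 -c "
from h import *
step([.6144,.007,.063],1.615)
s=bot.grab_frame('side');t=bot.grab_frame('top')
print(blobs(s,(250,185,340,285)));print(blobs(t,(240,190,340,290)))
for n in('side','top'):print(n,proj(n,[[.45,-.1185,.081],[.45,-.1285,.081],[.45,-.1185,.103],[.45,-.1285,.103]]).round(1).tolist())
a=cv2.resize(s[170:290,240:340],None,fx=4,fy=4,interpolation=cv2.INTER_NEAREST)
b=cv2.resize(t[180:300,235:335],None,fx=4,fy=4,interpolation=cv2.INTER_NEAREST)
cv2.imwrite('pics/i.png',np.hstack([a,b])[:,:,::-1])"
```

```text
t 12.1 pos [0.6145 0.0062 0.142 ] rot [-3.140e+00  1.000e-03  1.616e+00] F [-0.9 -0.6 -0.1] w 0.0516 ff 0.0
shift [0.0009 0.     0.079 ] turn [-0.0002  0.0001  0.0001]
[(np.int32(24), [261.5, 204.5]), (np.int32(18), [279.22, 205.5]), (np.int32(21), [313.0, 251.0])]
[(np.int32(21), [266.29, 208.81]), (np.int32(14), [305.29, 264.5])]
side [[312.4, 253.4], [315.4, 253.4], [312.3, 250.8], [315.4, 250.9]]
top [[304.2, 264.5], [307.6, 264.5], [304.1, 264.5], [307.5, 264.5]]
```

View pics/i.png

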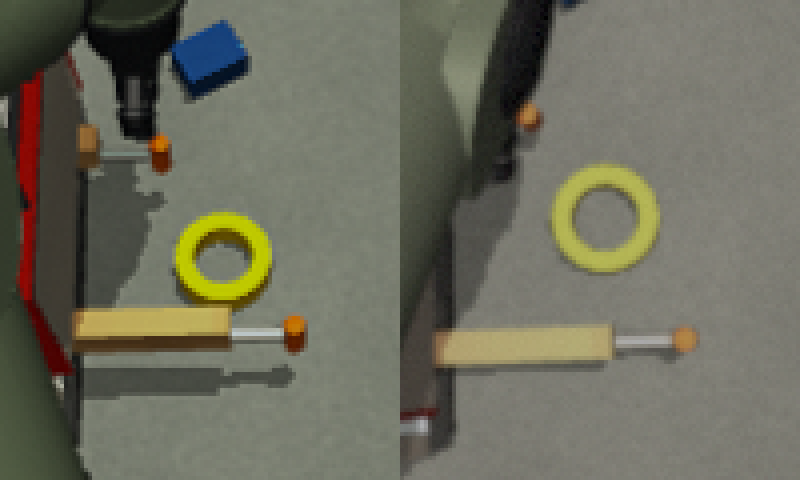

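Both supports are visible: the left one is out with its knob at top (306,265), and the right one is home with its knob at side (280,208). The gripper is slightly behind the right knob, so I'm shifting about 9 mm forward and descending.

Request:
move_arm(
  moves=[
    [[0.6,-0.009,0,0,0,0,0],[0.6,-0.009,0,0.03,0,0,0],[0.6,-0.009,0,0.06,0,0,0],[0.6,-0.009,0,0.079,0,0,0],[0.6,-0.009,0,0.079,0,0,0]],
  ],
)

```text
clock: 12.7
position: [0.6134, -0.0038, 0.0619]
tool_rot: [-3.138, 0.0, 1.614]
force: [-0.5, -0.3, -0.4]
grip_width: 0.0511
finger_force: 0.0
```

Request:
move_arm(
  moves=[
    [[0,0,0,0,0,0,0],[0,0,0,0,0,0,0],[0,0,0,0,0,0,0],[0,0,0,0,0,0,0],[0,0,0,0,0,0,0]],
  ],
)

```text
clock: 13.2
position: [0.6151, -0.003, 0.0654]
tool_rot: [3.141, -0.0, 1.615]
force: [-7.5, -1.6, 12.7]
grip_width: 0.0146
finger_force: 78.1
```

Request:
move_arm(
  moves=[
    [[0,-0.003,0,0,0,0,0],[0,-0.01,0,0,0,0,0],[0,-0.02,0,0,0,0,0],[0,-0.03,0,0,0,0,0],[0,-0.03,0,0,0,0,0]],
  ],
)

```text
clock: 13.7
position: [0.6165, -0.0343, 0.0654]
tool_rot: [3.141, 0.0, 1.614]
force: [-6.2, -2.6, 12.6]
grip_width: 0.0145
finger_force: 78.5
```

Request:
move_arm(
  moves=[
    [[0,-0.01,0,0,0,0,0],[0,-0.025,0,0,0,0,0],[0,-0.04,0,0,0,0,0],[0,-0.055,0,0,0,0,0],[0,-0.065,0,0,0,0,0]],
  ],
)

```text
clock: 14.2
position: [0.6193, -0.0985, 0.0654]
tool_rot: [3.141, -0.0, 1.615]
force: [-8.4, 3.6, 13.5]
grip_width: 0.0142
finger_force: 78.6
```

Request:
move_arm(
  moves=[
    [[0,-0.006,0,0,0,0,0],[0,-0.012,0,0,0,0,0],[0,-0.016,0,0,0,0,0],[0,-0.02,0,0,0,0,0],[0,-0.02,0,0,0,0,0]],
  ],
)

```text
clock: 14.7
position: [0.62, -0.1149, 0.0653]
tool_rot: [-3.141, -0.004, 1.617]
force: [-10.5, 13.6, 18.1]
grip_width: 0.0144
finger_force: 79.5
```

Request:
move_arm(
  moves=[
    [[0,-0.003,0,0,0,0,0],[0,-0.006,0,0,0,0,0],[0,-0.006,0,0,0,0,0]],
  ],
)

```text
clock: 15.0
position: [0.62, -0.1151, 0.0652]
tool_rot: [-3.139, -0.011, 1.62]
force: [-15.9, 40.0, 29.6]
grip_width: 0.0148
finger_force: 80.6
```

Request:
move_arm(
  moves=[
    [[0,0.005,0,0,0,0,0],[0.6,0.006,0,0,0,0,0],[0.6,0.006,0,0,0,0,0],[0.6,0.006,0,-0.03,0,0,0],[0.6,0.006,0,-0.07,0,0,0]],
  ],
)

```text
clock: 15.5
position: [0.6194, -0.1179, 0.1337]
tool_rot: [-3.139, 0.0, 1.615]
force: [0.7, 0.1, 1.0]
grip_width: 0.0514
finger_force: 0.0
```

Request:
move_arm(
  moves=[
    [[0.6,0,0,-0.05,0,0,0.02],[0.6,0,0,-0.1,0,0,0.04],[0.6,0,0,-0.15,0,0,0.06],[0.6,0,0,-0.2,0,0,0.08],[0.6,0,0,-0.25,0,0,0.1]],
  ],
)

```text
clock: 16.0
position: [0.6198, -0.118, 0.3867]
tool_rot: [3.14, -0.001, 0.981]
force: [0.4, -0.9, 0.2]
grip_width: 0.051
finger_force: 0.0
```

```bash
python3 -c "
from h import *
print(bot.observe()['qpos'].round(3))
step([.525,.0845,.40],1.615-np.pi/2);step([.525,.0845,.40],1.615+np.pi/2)
s=bot.grab_frame('side');t=bot.grab_frame('top')
print(blobs(s,(250,185,340,285)));print(blobs(t,(240,190,340,290)))"
```

```text
[-0.356  0.494  0.743  1.344 -0.33   1.427 -0.217]
t 16.0 pos [ 0.6198 -0.118   0.3867] rot [ 3.14e+00 -1.00e-03  9.81e-01] F [ 0.4 -0.9  0.2] w 0.051 ff 0.0
shift [ 0.1156 -0.1913 -0.0135] turn [ 1.000e-04 -2.000e-04  1.491e-01]
t 16.0 pos [ 0.6198 -0.118   0.3867] rot [ 3.14e+00 -1.00e-03  9.81e-01] F [ 0.4 -0.9  0.2] w 0.051 ff 0.0
shift [ 0.1156 -0.1913 -0.0135] turn [ 2.000e-04  2.000e-04 -3.509e-01]
[(np.int32(136), [282.85, 204.09]), (np.int32(19), [312.0, 204.79]), (np.int32(163), [272.44, 250.45]), (np.int32(22), [312.91, 251.09])]
[(np.int32(15), [305.4, 264.4])]
```

Request:
move_arm(
  moves=[
    [[0.7,0.025,-0.038,-0.013,0,0,0.02],[0.7,0.05,-0.077,-0.013,0,0,0.04],[0.7,0.07,-0.115,-0.013,0,0,0.06],[0.7,0.093,-0.153,-0.013,0,0,0.08],[0.7,0.116,-0.191,-0.013,0,0,0.1]],
  ],
)

```text
clock: 16.6
position: [0.524, 0.0853, 0.3971]
tool_rot: [-3.141, -0.001, 0.353]
force: [0.2, 0.7, -0.1]
grip_width: 0.0597
finger_force: 0.0
```

Request:
move_arm(
  moves=[
    [[0.7,0,0,0,0,0,0.02],[0.7,0,0,0,0,0,0.04],[0.7,0,0,0,0,0,0.049],[0.7,0,0,0,0,0,0.049],[0.7,0,0,0,0,0,0.049]],
  ],
)

```text
clock: 17.1
position: [0.5249, 0.0842, 0.397]
tool_rot: [-3.142, -0.0, 0.053]
force: [-0.7, -0.1, -0.7]
grip_width: 0.0596
finger_force: 0.0
```

```bash
python3 -c "
from h import *
print(bot.observe()['qpos'].round(3))
step([.525,.0845,.40],1.615-np.pi/2);step([.525,.0845,.296],1.615-np.pi/2)
"
```

```text
[-1.005  0.336  1.012  1.591 -0.289  1.375 -1.48 ]
t 17.1 pos [0.5249 0.0842 0.397 ] rot [-3.142 -0.     0.053] F [-0.7 -0.1 -0.7] w 0.0596 ff 0.0
shift [ 0.0001 -0.0003 -0.003 ] turn [-0.     -0.0001  0.0014]
t 17.1 pos [0.5249 0.0842 0.397 ] rot [-3.142 -0.     0.053] F [-0.7 -0.1 -0.7] w 0.0596 ff 0.0
shift [ 1.00e-04 -3.00e-04  1.01e-01] turn [-0.     -0.0001  0.0014]
```

Request:
move_arm(
  moves=[
    [[0.7,0,0,0.04,0,0,0.0014],[0.7,0,0,0.075,0,0,0.0014],[0.7,0,0,0.1,0,0,0.0014],[0.7,0,0,0.1,0,0,0.0014],[0.7,0,0,0.1,0,0,0.0014]],
  ],
  force=25,
)

```text
clock: 17.6
position: [0.5252, 0.0841, 0.2977]
tool_rot: [3.141, -0.0, 0.043]
force: [0.5, -0.2, 0.5]
grip_width: 0.0599
finger_force: 0.0
```

Request:
move_arm(
  moves=[
    [[0,0,0,0,0,0,0],[0,0,0,0,0,0,0],[0,0,0,0,0,0,0],[0,0,0,0,0,0,0],[0,0,0,0,0,0,0]],
  ],
)

```text
clock: 18.1
position: [0.5249, 0.0846, 0.297]
tool_rot: [-3.141, -0.0, 0.042]
force: [0.4, -0.1, 0.0]
grip_width: 0.0001
finger_force: 0.0
```

```bash
python3 -c "
from h import *
def red(im,r):
    x=im.astype(int);m=(x[...,0]>110)&(x[...,1]<50)&(x[...,2]<50)
    return [(v,np.where(m[v,200:300])[0][[0,-1]]+200) if m[v,200:300].any() else (v,'-') for v in r]
for n,r in(('side',range(166,266,8)),('top',range(176,296,10))):
    a=cv2.imread(f'pics/{n}0.png')[:,:,::-1]; b=bot.grab_frame(n)
    print(n);[print(p[0],p[1],q[1]) for p,q in zip(red(a,r),red(b,r))]
g=cv2.imread('pics/top0.png').mean(2)
print('top dark');print(g[206:262:5,212:232].astype(int))
g=cv2.imread('pics/side0.png').mean(2)
print('side dark');print(g[174:224:4,232:256].astype(int))
print(proj('side',[[.525,.0846,.297],[.525,.0846,.316]]),proj('top',[[.525,.0846,.297]]))
"
```

```text
side
166 - -
174 [246 250] -
182 [246 250] -
190 [248 249] -
198 [245 249] [247 249]
206 [245 249] [245 248]
214 [245 248] [245 248]
222 [244 248] [244 248]
230 [243 247] [243 248]
238 [243 247] [243 247]
246 - -
254 [276 276] -
262 - -
top
176 - -
186 [221 226] [222 227]
196 [223 227] [226 227]
206 [223 226] [226 227]
216 [222 227] [226 227]
226 [222 227] -
236 [222 227] [223 223]
246 [222 227] [222 227]
256 [226 227] [226 227]
266 [223 227] [227 227]
276 [224 227] [227 227]
286 - -
top dark
[[173 173 175 176 172 150  97  93 106  93  88  85  86  86  79  60  62  76
   78  77]
 [173 176 171 160 116  72  64  53  38  29  24  20  29  40  59  65  59  76
   76  75]
 [173 173 173 159 114  68  64  56  63  87  84  87  84  85  80  67  60  74
   80  77]
 [172 173 175 170 147  78  66  58  66  85  85  86  84  83  79  65  59  78
   75  74]
 [172 172 177 173 146  78  66  56  55  72  73  81  83  86  80  65  61  71
   76  74]
 [171 173 173 172 146  79  64  57  61  77  83  85  85  83  79  67  59  75
   78  73]
 [172 174 172 173 146  77  65  59  62  79  83  83  87  84  84  75  61  73
   78  77]
 [173 1
[... 1131 characters left out ...]
 67]
 [185 185 184 185 185 184 185 187 176 115  42  52  51  58  69  67  65  57
   53  70  68  69  68  68]
 [185 185 185 185 185 185 184 188 176 111  45  51  57  71  69  68  63  58
   59  70  70  68  67  66]
 [185 185 185 185 185 185 185 189 171  84  49  49  57  70  68  68  63  58
   71  70  69  69  68  68]
 [184 185 185 185 185 185 186 189 166  51  56  44  47  69  69  70  60  51
   71  70  71  69  69  68]
 [183 185 185 185 185 185 186 190 167  62  55  22  15  24  52  71  59  43
   71  69  69  70  70  70]
 [185 184 185 185 186 186 186 189 164  63  99  81  42  30  42  60  68  52
   71  69  69  70  68  69]]
[[244.68097817 201.52313115]
 [243.87979141 198.49751986]] [[220.27095186 233.14206358]]
```

The flap has not moved and the fingers closed on nothing, so the bar must lie at or below the fingertips. I'm retrying 11 mm lower, still above the cabinet top.

Request:
move_arm(
  moves=[
    [[0.7,0,0,-0.03,0,0,0],[0.7,0,0,-0.03,0,0,0],[0.7,0,0,-0.03,0,0,0],[0.7,0,0,-0.01,0,0,0],[0.7,0,0,0.011,0,0,0]],
  ],
)

```text
clock: 18.7
position: [0.5247, 0.0846, 0.2848]
tool_rot: [-3.141, -0.0, 0.043]
force: [0.4, 0.0, 0.2]
grip_width: 0.0596
finger_force: 0.0
```

Request:
move_arm(
  moves=[
    [[0.7,0,0,0,0,0,0],[0.2,0,0,0,0,0,0],[0.2,0,0,0,0,0,0],[0.2,0,0,0,0,0,0]],
  ],
)

```text
clock: 19.1
position: [0.5251, 0.0845, 0.2865]
tool_rot: [-3.141, -0.001, 0.042]
force: [-0.2, -0.0, -0.0]
grip_width: 0.0177
finger_force: 0.0
```

Request:
move_arm(
  moves=[
    [[0,0,0,0,0,0,0]],
  ],
)

```text
clock: 19.2
position: [0.5251, 0.0846, 0.2864]
tool_rot: [-3.141, -0.001, 0.042]
force: [-1.6, 0.5, 5.7]
grip_width: 0.0089
finger_force: 24.6
```

Request:
move_arm(
  moves=[
    [[0,0,0,0,0,0,0],[0,0,0,0,0,0,0],[0,0,0,0,0,0,0]],
  ],
)

```text
clock: 19.5
position: [0.5251, 0.0846, 0.2864]
tool_rot: [-3.141, -0.001, 0.042]
force: [-0.9, 1.1, 6.5]
grip_width: 0.0087
finger_force: 24.7
```

The bar is gripped and centred. I'm starting the arc.

Request:
move_arm(
  moves=[
    [[0,0,0.01,0,0,0,0],[0,0,0.0245,-0.0015,0,0,0],[0,0,0.036,-0.001,0,0,0],[0,0,0.05,0,0,0,0],[0,0,0.0633,0.0024,0,0,0]],
  ],
)

```text
clock: 20.0
position: [0.5277, 0.0212, 0.2829]
tool_rot: [-3.141, -0.0, 0.043]
force: [7.5, 5.3, -15.3]
grip_width: 0.0083
finger_force: 24.8
```

Request:
move_arm(
  moves=[
    [[0,0,0.0095,0.002,0,0,0],[0,0,0.0188,0.0048,0,0,0],[0,0,0.028,0.008,0,0,0],[0,0,0.0371,0.0115,0,0,0],[0,0,0.0371,0.0115,0,0,0]],
  ],
)

```text
clock: 20.5
position: [0.5293, -0.0156, 0.271]
tool_rot: [-3.141, -0.0, 0.042]
force: [7.8, 6.8, -16.1]
grip_width: 0.0089
finger_force: 24.7
```

```bash
python3 -c "
from h import *
step([.525,.0845,.40],1.615-np.pi/2)
s=bot.grab_frame('side');x=s.astype(int);m=((x[...,0]>90)&(x[...,1]<45)&(x[...,2]<45)).astype('u1')
n,_,st,c=cv2.connectedComponentsWithStats(m);print([(st[i].tolist(),c[i].round(1).tolist()) for i in range(1,n) if st[i,4]>15 and 200<c[i][0]<360 and c[i][1]<280])
"
```

```text
t 20.5 pos [ 0.5293 -0.0156  0.271 ] rot [-3.141 -0.     0.042] F [  7.8   6.8 -16.1] w 0.0089 ff 24.693470299243927
shift [-1.000e-04 -1.003e-01 -1.289e-01] turn [-0.0001 -0.     -0.0003]
[([265, 198, 11, 52, 235], [271.8, 223.9])]
```

Request:
move_arm(
  moves=[
    [[0,0,0,0.004,0,0,0],[0,0,0.0058,0.009,0,0,0],[0,0,0.0116,0.012,0,0,0],[0,0,0.02,0.017,0,0,0],[0,0,0.0282,0.022,0,0,0]],
  ],
)

```text
clock: 21.05
position: [0.5308, -0.047, 0.2511]
tool_rot: [3.139, -0.002, 0.04]
force: [-0.6, -8.3, 12.6]
grip_width: 0.0086
finger_force: 27.9
```

Request:
move_arm(
  moves=[
    [[0,0,0.008,0.0055,0,0,0],[0,0,0.0155,0.0115,0,0,0],[0,0,0.0228,0.018,0,0,0],[0,0,0.0298,0.025,0,0,0],[0,0,0.0298,0.025,0,0,0]],
  ],
)

```text
clock: 21.55
position: [0.5319, -0.0756, 0.2247]
tool_rot: [3.14, -0.001, 0.041]
force: [3.3, -5.1, 4.0]
grip_width: 0.0087
finger_force: 27.6
```

Request:
move_arm(
  moves=[
    [[0,0,0.006,0.0065,0,0,0],[0,0,0.011,0.0128,0,0,0],[0,0,0.017,0.0205,0,0,0],[0,0,0.0225,0.0287,0,0,0],[0,0,0.0225,0.0287,0,0,0]],
  ],
)

```text
clock: 22.05
position: [0.5328, -0.0974, 0.1953]
tool_rot: [3.141, -0.001, 0.041]
force: [4.6, -4.1, 2.2]
grip_width: 0.0084
finger_force: 27.9
```

Request:
move_arm(
  moves=[
    [[0,0,0.005,0.0084,0,0,0],[0,0,0.0097,0.017,0,0,0],[0,0,0.014,0.0257,0,0,0],[0,0,0.0177,0.0347,0,0,0],[0,0,0.0177,0.0347,0,0,0]],
  ],
)

```text
clock: 22.55
position: [0.5335, -0.1144, 0.1602]
tool_rot: [3.141, 0.0, 0.042]
force: [6.7, -2.2, -0.7]
grip_width: 0.0086
finger_force: 28.2
```

Request:
move_arm(
  moves=[
    [[0,0,0.0033,0.009,0,0,0],[0,0,0.006,0.0185,0,0,0],[0,0,0.0085,0.028,0,0,0],[0,0,0.0104,0.0375,0,0,0],[0,0,0.0104,0.0375,0,0,0]],
  ],
)

```text
clock: 23.05
position: [0.5339, -0.1244, 0.1223]
tool_rot: [-3.142, 0.0, 0.042]
force: [6.9, -0.4, -1.4]
grip_width: 0.0089
finger_force: 28.7
```

Request:
move_arm(
  moves=[
    [[0,0,0.0008,0.006,0,0,0],[0,0,0.0014,0.0105,0,0,0],[0,0,0.0018,0.015,0,0,0],[0,0,0.0022,0.019,0,0,0],[0,0,0.0022,0.019,0,0,0]],
  ],
)

```text
clock: 23.55
position: [0.534, -0.1265, 0.1038]
tool_rot: [3.142, -0.0, 0.043]
force: [7.3, -0.0, -0.8]
grip_width: 0.0083
finger_force: 29.0
```

Request:
move_arm(
  moves=[
    [[0,0,0.0002,0.003,0,0,0],[0,0,0.0003,0.006,0,0,0],[0,0,0.0004,0.009,0,0,0],[0,0,0.0004,0.009,0,0,0]],
  ],
)

```text
clock: 23.95
position: [0.5339, -0.127, 0.0949]
tool_rot: [3.142, -0.0, 0.042]
force: [6.8, -1.2, -1.1]
grip_width: 0.0084
finger_force: 28.8
```

Request:
move_arm(
  moves=[
    [[0,0,0,0.002,0,0,0],[0,0,0,0.004,0,0,0],[0,0,0,0.004,0,0,0]],
  ],
)

```text
clock: 24.25
position: [0.5338, -0.127, 0.091]
tool_rot: [3.141, 0.0, 0.042]
force: [6.7, -0.7, -1.6]
grip_width: 0.009
finger_force: 28.9
```

Request:
move_arm(
  moves=[
    [[0,0,0,0.002,0,0,0],[0,0,0,0.004,0,0,0],[0,0,0,0.004,0,0,0]],
  ],
)

```text
clock: 24.55
position: [0.5341, -0.1271, 0.0886]
tool_rot: [-3.141, -0.001, 0.042]
force: [-4.9, 3.5, 35.1]
grip_width: 0.0083
finger_force: 32.6
```

Request:
move_arm(
  moves=[
    [[0,0,0,0.002,0,0,0],[0,0,0,0.003,0,0,0],[0,0,0,0.003,0,0,0]],
  ],
)

```text
clock: 24.85
position: [0.5347, -0.1271, 0.0862]
tool_rot: [-3.14, -0.003, 0.042]
force: [-4.9, 5.8, 45.6]
grip_width: 0.0083
finger_force: 35.0
```

Request:
move_arm(
  moves=[
    [[0,0,0,-0.003,0,0,0],[0,0,0,-0.005,0,0,0],[0.25,0,0,-0.005,0,0,0],[0.25,0,0,-0.005,0,0,0],[0.25,0,0,-0.005,0,0,0]],
  ],
)

```text
clock: 25.35
position: [0.5331, -0.1269, 0.0893]
tool_rot: [-3.141, 0.001, 0.042]
force: [0.0, -0.3, 0.3]
grip_width: 0.0215
finger_force: 0.0
```

```bash
python3 -c "
from h import *
step([.525,.0845,.40],1.615-np.pi/2)
"
```

```text
t 25.35 pos [ 0.5331 -0.1269  0.0893] rot [-3.141e+00  1.000e-03  4.200e-02] F [ 0.  -0.3  0.3] w 0.0215 ff 0.0
shift [ 0.0004 -0.2116 -0.3106] turn [-0.0001  0.0002 -0.0003]
```

Released with no residual force. I'm lifting straight out, moving back and checking.

Request:
move_arm(
  moves=[
    [[0.25,0,0,-0.02,0,0,0],[0.25,0,0,-0.05,0,0,0],[0.25,0,0,-0.1,0,0,0],[0.25,0,0,-0.15,0,0,0],[0.25,0,0,-0.2,0,0,0]],
  ],
)

```text
clock: 25.85
position: [0.533, -0.127, 0.2916]
tool_rot: [-3.142, 0.001, 0.042]
force: [0.4, 0.3, 0.6]
grip_width: 0.0213
finger_force: 0.0
```

Request:
move_arm(
  moves=[
    [[0.25,0,0.05,-0.02,0,0,0],[0.25,0,0.1,-0.04,0,0,0],[0.25,0,0.15,-0.04,0,0,0],[0.25,0,0.2,-0.04,0,0,0],[0.25,0,0.25,-0.04,0,0,0]],
  ],
)

```text
clock: 26.35
position: [0.5438, -0.3712, 0.3295]
tool_rot: [-3.141, 0.0, 0.043]
force: [0.6, 1.7, 0.6]
grip_width: 0.0214
finger_force: 0.0
```

```bash
python3 -c "
from h import *
s=bot.grab_frame('side');t=bot.grab_frame('top')
print(blobs(s,(250,185,340,285)));print(blobs(t,(240,190,340,290)))
Oc=np.array([.5268,.0665,0]);ox=np.array([-.0445,.999,0]);oy=np.array([-.999,-.0445,0])
P=lambda x,y,z:Oc+x*ox+y*oy+np.array([0,0,z])
Q=[P(-.15,-.131,.122),P(-.15,.131,.122),P(-.195,0,.122)]
for n,im in(('side',s),('top',t)):
    x=im.astype(int);m=((x[...,0]>70)&(x[...,1]<x[...,0]*.45)&(x[...,2]<x[...,0]*.45)&(abs(x[...,1]-x[...,2])<20)).astype('u1')
    k,_,st,c=cv2.connectedComponentsWithStats(m);print(n,[(st[i].tolist()) for i in range(1,k) if st[i,4]>8 and 200<c[i][0]<360 and 150<c[i][1]<290]);print(proj(n,Q).round(1).tolist())
for n,im in(('side',s),('top',t)):
  a=cv2.imread(f'pics/{n}0.png')[:,:,::-1]
  for nm,lo,hi in(('yellow',(25,180,90),(35,255,255)),('blue',(105,150,60),(120,255,255)),('jar',(0,200,120),(4,255,255))):
    r=[]
    for im2 in(a,im):
      m=cv2.inRange(cv2.cvtColor(np.ascontiguousarray(im2),cv2.COLOR_RGB2HSV),lo,hi);m[:, :255]=0;m[:140]=0;m[310:]=0
      k,_,st,c=cv2.connectedComponentsWithStats(m);r.append([(int(st[i,4]),c[i].round(1).tolist()) for i in range(1,k) if st[i,4]>25])
    print(n,nm,r)
"
```

```text
[(np.int32(19), [312.0, 204.79]), (np.int32(21), [312.86, 251.1])]
[(np.int32(17), [303.59, 207.12]), (np.int32(7), [292.0, 226.0]), (np.int32(15), [305.4, 264.4])]
side [[294, 239, 9, 25, 65]]
[[301.7, 190.5], [302.8, 262.2], [315.8, 224.7]]
top [[291, 210, 1, 10, 10]]
[[290.6, 190.6], [293.5, 281.2], [307.6, 234.6]]
side yellow [[(271, [295.3, 233.7])], [(36, [305.2, 234.0])]]
side blue [[(162, [291.5, 182.6])], []]
side jar [[(234, [391.7, 283.8])], [(43, [300.7, 253.3]), (235, [391.5, 283.8])]]
top yellow [[], []]
top blue [[(223, [280.3, 170.3])], [(223, [280.4, 170.3])]]
top jar [[], []]
```

```bash
python3 -c "
from workcell import bot
print(bot.job_done())"
```

```text
the job is handed in; nothing more can be done
None
```

I pulled both supports out to their stops with the flap still up, then lowered the flap under grip onto them and handed the job in at about 26 s. The cameras put the pull at about 0.115 m of travel, not 0.13 m; both hit a hard stop in line with each other, so I took them as fully out. I did not re-check the roll, bowl, mug, tin or carton at the end.

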